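Offer a tower heatsink up to the processor

TASK

Lock the processor by swinging its raised retention lever down flat beside the socket. Then lift the tower heatsink over the memory modules and stop with it level and straight over the processor, its four bracket holes above the four studs and its base about 15 mm clear, so that I can peel the film off its underside. Finish while still holding it there with nothing else carrying it; it must not touch the board or anything on it, and leave the fan, mug, screwdriver and USB stick where they are.

Things in the scene. Friction and masses are not known exactly. Their poses are not given: they have to be found in the camera images.
- board: Black 170 x 170 mm mini-ITX main board, face up, on a foam sheet on a plain cardboard carton 202 x 202 x 40 mm; all one fixed thing. Origin: centre of the carton's underside; z up, x away from the robot within about 20 degrees. The board's upper face is 46 mm above the origin; the socket is at its centre. A finned block 18 mm tall lies along its far edge (x over +63 mm).
- processor_top (a point): Centre of the upper face of the processor's bare metal lid (36 x 36 mm), 8.5 mm above the board's face, directly above the board's origin. Axes as the board's. Four steel studs, 13 mm tall from the board's face, stand round it at x = +-45, y = +-27 mm; x also runs along the memory modules, which lie to +y.
- lever (a joint): Angle in rad of the processor's steel-wire retention lever, on the socket's -y side: 0 = down flat, locked; about 1.57 = straight up. It starts raised. It is a plain stiff hinge (about 0.1 N m) with a stop at 0, and stays where it is left.
- lever_hinge (a point): Point on the lever's hinge axis, at x = +26, y = -32 mm from the socket's centre, 6.5 mm above the board's face. The axis runs along the board's y; the lever swings in the board's x-z plane. Flat, its free end points to -x (towards the robot); raised, it leans up from there, so it is closed by pushing its end towards -x and down.
- lever_tip (a point): Middle of the lever's handle: the 12 mm long, 4.4 mm thick cross-bar at its free end, lying along the board's y, 52 mm from the hinge axis and 12 mm further out (-y) than lever_hinge. With the lever flat it lies 9.5 mm above the board.
- heatsink_center (a point): Centre, 59.5 mm above its underside, of the fin stack of the tower heatsink: stacked aluminium fins 84 mm long (its x axis) and 40 mm thick (its y axis), from 28 to 91 mm above its underside, solid enough to grip across the 40 mm. It stands upright on its copper base on the bare desk to the left of the board; z axis up. About 0.3 kg. It is the same when turned half round.
- heatsink_base (a point): Centre of the flat underside of the heatsink's base block (40 x 38 mm). Same axes. A steel bracket 11 to 14 mm above it, 107 x 70 mm over all, has four holes of 6 mm at x = +-45, y = +-27 mm.
- fan: The heatsink's black 80 x 80 x 15 mm fan, lying flat on the desk, not needed yet. Origin: centre of its underside.
- mug: Mug, 94 mm tall, 86 mm across, with a handle. Bystander. Origin: centre of its underside.
- screwdriver: Precision screwdriver, 125 mm long and 12 mm thick, lying on the desk mat. Bystander. Origin: centre of its underside.
- usb_stick: USB stick 58 x 18 x 8 mm lying on the desk. Bystander. Origin: centre of its underside.
- heatsink: The whole tower heatsink; origin at the centre of its underside, like heatsink_base.
- memory_top (a point): Middle of the top of the two upright memory modules, 40 mm above the board's face. Together they take 132 mm along the board's x (140 mm with their slots) and 20 mm along y, 44 to 64 mm from the socket's centre.
- connectors_top (a point): Middle of the top of the metal connectors on the board's -y edge, 29 mm above its face; they take y below -65 mm, x from +6 to +80 mm, with 14 mm tall ones further towards -x.

How it is judged:
On the way:
1. the retention lever is down flat, while the heatsink still stands where it was (value of joint lever below 0.12 rad and distance of heatsink_base from where it was at the start of the episode below 0.03 m), for 0.2 s.
At the end, for the whole second after the job is handed in: Lever below 0.15 rad; heatsink held in the fingers, still, touching nothing of the board; underside 7 to 24 mm above the processor's lid, centred on it within 5 mm, long axis within 0.07 rad of the 90 mm stud spacing (either way round), level within 0.08 rad (value of joint lever below 0.15 rad and horizontal distance between heatsink_base and processor_top below 0.005 m and z of heatsink_base in the frame of processor_top between 0.007 and 0.024 m and angle between the x axis of heatsink_base and the x axis of processor_top, either way round below 0.07 rad and angle between heatsink_base's own z axis and vertical below 0.08 rad and contact force between heatsink and the fingers above 1 N and contact force between heatsink and board below 0.05 N and linear speed of heatsink below 0.02 m/s); the arm keeps its last pose, push and grip.
It fails at once if the heatsink touches the main board or anything on it (contact force between heatsink and board above 0.5 N).
It fails at once if the fan, mug, screwdriver or USB stick is shifted by more than 20 mm (distance of any of fan, mug, screwdriver, usb_stick from where it was at the start of the episode above 0.02 m).
It also fails if it takes over 59 s, if anything falls off the work surface, if the arm or the gripper's body presses on something with over 40 N, if the wrist force passes 120 N, or if a joint passes its speed limit or range.

ROBOT

A 7-joint arm with a two-finger parallel gripper is mounted at the origin on a cart in front of the work surface, level with it; the furniture and walls round the work are solid. World frame = base frame: x ahead of the robot, y to its left, z up, the work surface at z = 0. Lengths are in m, angles in rad, forces in N, time in s.
With the tool pointing down it reaches from about 0.4 to 0.85 m from the base axis. Payload 10.4 kg.
Tool frame: the origin (TCP) lies midway between the tips of the shut fingers; the grasp point (between the pads) lies 19 mm behind it; z points along the fingers, y is the line along which they close (so a half turn about z gives the same grasp; the last joint's range is limited). The gripper opens to 87 mm and grips with 3 to 60 N. Pads are 19 mm wide; open, the fingers measure 117 mm over their backs; the gripper's body (75 mm by 190 mm) begins 51 mm behind the grasp point.
Start: joints at [1.125, 0.332, -0.065, 1.46, 0.022, 1.35, -0.088], TCP at [0.256, -0.57, 0.223] pointing down, gripper open.
Joint ranges: [-2.6, 2.6], [-0.5, 2.12], [-1.47, 1.34], [0.16, 2.42], [-1.27, 4.41], [0.06, 2.06], [-2.6, 2.6]. Speed limits (rad/s): [2.22, 2.22, 2.79, 2.79, 3.14, 3.14, 3.14].

INTERFACE

Orientations are given as a unit quaternion [x, y, z, w].
In Python, from bench import r gives the robot as it stands.
- The arm moves only by the tool apply_moves, never from a script. Its argument "steps" is a list of rows, each a list of 7 numbers: the turn, a rotation vector about the tool's x, y, z in rad, then the shift along the tool's x, y, z in mm, then the opening, from -1 (shut) to 1 (fully open). In form: [[ax, ay, az, x, y, z, claw], ...]. A call has 1 to 20 rows; each row is the pose to reach, as a shift and turn from the pose commanded when the call began, along the tool's axes at that moment; what a row does not reach only later rows make up. A row lasts 1/12 s, in which the tool goes at most 41.7 mm and 7.16 degrees, less where a joint would pass 70% of its speed; a pose out of reach is approached as far as the arm can. A call with a gripper value outside its range is refused whole. The fingers move at their own pace and stop on an object; "force" is the grip in N (left out, the last holds). Time passes only in rows, so rows that repeat a pose let the fingers close. It gives the time, the measured TCP pose, the force, the opening and the grip force at its end, in the units of the state.
- r.read_state(): the state, without advancing time (a new reading comes with each control period).
- r.camera(name): name is "scene" or "side" or "wrist"; returns a dict with "pixels" (400x640x3 uint8, red, green, blue), "z_map" (400x640 float32, m along the optical axis (not along the pixel's ray), 0 where there is no reading), "fovy" (degrees; the focal length in pixels is half the picture's height over the tangent of half this angle, whatever the lens; pixels are square), "cx", "cy" (the principal point, pixels), "position" and "orientation" of the camera in the world. Camera axes: x right, y down, z forward; pixel columns grow to the right and rows downward; lengths in m; the calibration is good to about 2 mm. A picture is of the moment at which its call begins.
- r.close_job(): hands the job in; it is judged then, once.
The state is a dict: "time": time; "joint_positions": joint angles; "joint_vel": joint speeds; "joint_torque": joint torques, N m; "ee_pos": TCP position; "eef_rot": TCP orientation; "ft_force": force on the tool from outside, world axes, zero at the start; "torque": the same for the moment, N m; "width": finger opening in m; "grip_force": force on a finger pad.
Only numpy, scipy, OpenCV 4.12 (cv2) and the standard library are available. Lean on these libraries where they do the work, as an engineer would, in place of code of your own. Each camera call takes 0.05 s, during which the arm holds its last target. There are 200 camera calls.

## Working session

There is one attempt and no reset: what is moved stays moved. The work goes in short steps, Python scripts to look and compute and a tool call to move; the robot and the scene stay as the last step left them, time stands still between calls to the robot, and variables do not carry over. Pictures are saved under pics/ and viewed, at most 10 in all, crops included, and the job is handed in when it is done.

Besides the shell and the picture viewer there is one more tool, called after "Emit:" by a JSON object that holds its "fn" and its "kwargs", one argument or row to a line. apply_moves: Moves the arm, as the interface text tells. Its arguments: {"type":"object","properties":{"steps":{"type":"array","items":{"type":"array","items":{"type":"number"}}},"force":{"type":"number"}},"required":["steps"]}

```bash
mkdir -p pics; ls; cat > h.py <<'E'
import numpy as np, cv2
from scipy.spatial.transform import Rotation as R
def cloud(c):
    z=c["z_map"]; h,w=z.shape; f=h/2/np.tan(np.radians(c["fovy"])/2)
    u,v=np.meshgrid(np.arange(w),np.arange(h))
    P=np.stack([(u-c["cx"])*z/f,(v-c["cy"])*z/f,z],-1)
    P=P@R.from_quat(c["orientation"]).as_matrix().T+c["position"]
    P[z==0]=np.nan
    return P
def save(c,n): cv2.imwrite(n,c["pixels"][:,:,::-1])
E
python3 - <<'E'
from bench import r
from h import *
import pickle
s=r.read_state(); print(s)
for n in ["scene","side","wrist"]:
    c=r.camera(n); save(c,f"pics/{n}0.png"); pickle.dump(c,open(f"{n}0.pkl","wb"))
    print(n,c["fovy"],c["cx"],c["cy"],c["position"],R.from_quat(c["orientation"]).as_matrix().round(2).tolist())
E
```

```text
pics
{'time': 0.0, 'joint_positions': array([ 1.12542029,  0.33283587, -0.06467517,  1.46096444,  0.021601  ,
        1.34987788, -0.08848355]), 'joint_vel': array([-0.00124435,  0.00042291, -0.00101513,  0.0015369 , -0.00106641,
        0.00173896, -0.00124354]), 'joint_torque': array([-6.19430011e-04, -6.23256111e+01,  2.41960958e-02, -3.89891911e+01,
       -6.14275946e-02,  3.98428389e-02,  1.22254928e-04]), 'ee_pos': array([ 0.25625431, -0.56962448,  0.22176531]), 'eef_rot': array([ 9.77738851e-01,  2.09824344e-01, -1.82067160e-04, -6.70847630e-04]), 'ft_force': array([-0.04775942, -0.30743677, -0.2125927 ]), 'torque': array([-0.00745022, -0.01672811, -0.04253709]), 'grip_force': 0.0, 'width': 0.0871671161727312}
scene 57.66451138488191 318.82362068993035 198.3363419092585 [0.91327251 0.34060622 1.01522559] [[-0.61, 0.7, -0.37], [0.79, 0.54, -0.28], [0.0, -0.46, -0.89]]
side 57.525158544871594 318.35102080010336 201.68469000199107 [ 0.37995753 -0.76295188  0.45446652] [[0.99, -0.04, 0.16], [-0.16, -0.41, 0.9], [0.03, -0.91, -0.41]]
wrist 64.64656974980966 316.39924264990043 193.510572231733 [ 0.33282547 -0.53567123  0.38412192] [[0.41, -0.87, -0.28], [-0.91, -0.39, -0.12], [-0.0, 0.3, -0.95]]
```

View pics/scene0.png

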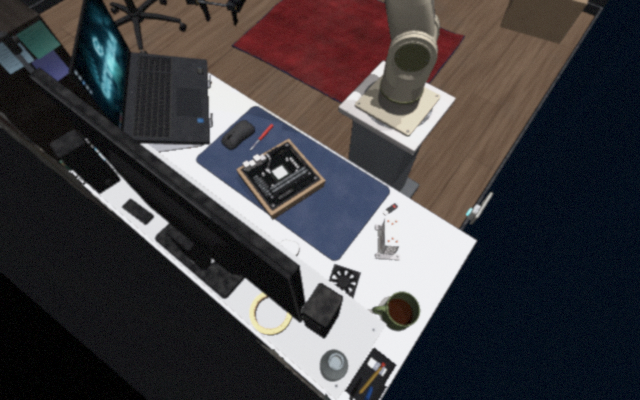

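View pics/side0.png

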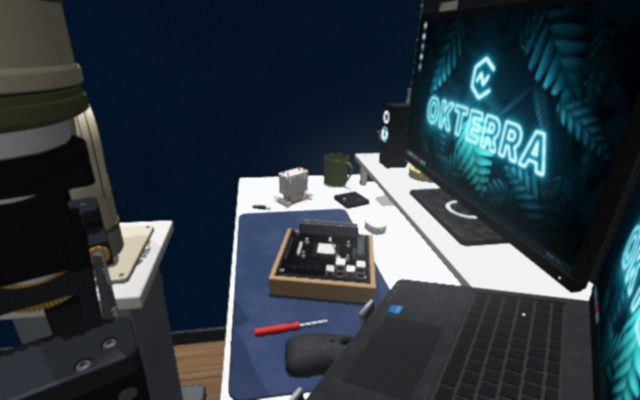

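The scene view shows the board at about (282,175), the heatsink at (388,240), the mug at (402,310), the fan at (345,278) and the USB stick at (390,208). The side view shows the board at (325,262), the heatsink at (293,185) and the screwdriver at (290,327).

```bash
python3 - <<'E'
from h import *
import pickle
for n in ["scene","side"]:
    c=pickle.load(open(n+"0.pkl","rb")); P=cloud(c)
    z=P[...,2]; x=P[...,0]; y=P[...,1]
    W=(x>.3)&(x<.85)&(abs(y)<.65)
    # desk level check
    d=W&(abs(z)<.015); print(n,"desk z med",np.nanmedian(z[d]))
    m=(W&(z>.03)&(z<.11)).astype(np.uint8); 
    k,l,st,ce=cv2.connectedComponentsWithStats(m)
    for i in range(1,k):
        if st[i,4]>60:
            q=P[l==i]; print(" comp",st[i],q.mean(0).round(3),cv2.minAreaRect(q[:,:2].astype(np.float32)),np.percentile(q[:,2],[5,50,95,100]).round(3))
    # board
    rgb=c["pixels"].astype(int)
    for zz,lab in [((.035,.06),"board"),((.075,.1),"mem/heatsinktop"),((.06,.2),"tall")]:
        pass
    B=W&(x<.8)&(z>.036)&(z<.055)&(abs(y)<.2); q=P[B]; print(" board rect",cv2.minAreaRect(q[:,:2].astype(np.float32)),len(q))
    H=W&(z>.084)&(z<.1); 
    k,l,st,ce=cv2.connectedComponentsWithStats(H.astype(np.uint8))
    for i in range(1,k):
        if st[i,4]>15: q=P[l==i]; print(" top",st[i],q.mean(0).round(3),cv2.minAreaRect(q[:,:2].astype(np.float32)))
E
```

```text
scene desk z med -0.001919408914412113
 comp [227 121  23  19 217] [ 0.466 -0.35   0.035] ((0.4692831039428711, -0.3530888259410858), (0.044166695326566696, 0.09080132097005844), 84.79084777832031) [0.031 0.035 0.04  0.042]
 comp [ 236  139   89   78 3654] [ 0.526 -0.111  0.051] ((0.5167853832244873, -0.11996059119701385), (0.20447474718093872, 0.20258156955242157), 74.38640594482422) [0.038 0.046 0.083 0.105]
 comp [ 141  144  245  233 4465] [0.759 0.199 0.104] ((0.7779284715652466, -0.056949764490127563), (0.8821212649345398, 0.14386922121047974), 89.98487091064453) [0.101 0.104 0.106 0.11 ]
 comp [103 157  65  67 200] [ 0.843 -0.39   0.104] ((0.8433865308761597, -0.39211148023605347), (0.31515613198280334, 0.0188456904143095), 85.26665496826172) [0.101 0.104 0.107 0.11 ]
 comp [381 217  19  37 594] [0.495 0.267 0.08 ] ((0.48775961995124817, 0.26493579149246216), (0.08670389652252197, 0.04073462262749672), 33.760459899902344) [0.043 0.087 0.091 0.095]
 comp [ 386  223  111  177 1015] [0.595 0.479 0.072] ((0.5676823854446411, 0.4791436493396759), (0.5316774845123291, 0.0014398330822
[... 3270 characters left out ...]
6830177307), (0.026996120810508728, 0.5237585306167603), 87.73284912109375)
 top [324 153  25  10 108] [0.644 0.396 0.088] ((0.6444714069366455, 0.3984626531600952), (0.08908964693546295, 0.08130190521478653), 76.50191497802734)
 top [355 155 114 131 695] [ 0.705 -0.095  0.094] ((0.7052260041236877, 0.024679094552993774), (0.003970281220972538, 0.7111802101135254), 0.007791364099830389)
 top [279 167  30  11 157] [0.484 0.262 0.088] ((0.48473986983299255, 0.2659115195274353), (0.08261178433895111, 0.04298296198248863), 33.87875747680664)
 top [301 219  57   9 205] [ 0.53  -0.069  0.085] ((0.5290212035179138, -0.067672960460186), (0.021430855616927147, 0.12406116724014282), 74.65608215332031)
```

View pics/wrist0.png

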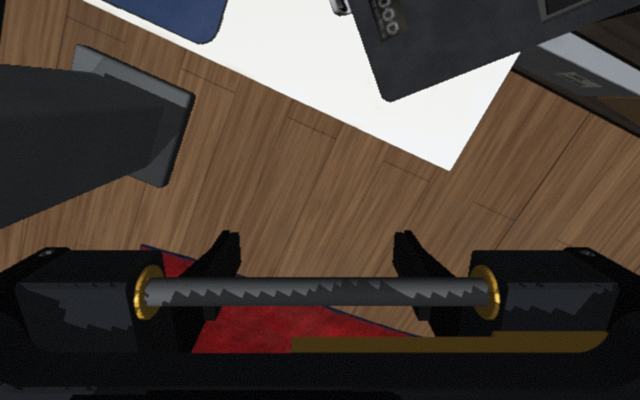

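The wrist view shows only desk edge and floor. The measurements agree with the given sizes: the carton is 202 mm at (0.515, -0.120) with yaw -15.6°, and the heatsink is 84x40 at (0.487, 0.2645) with yaw about 34.5°. Next I compute the first move to above the lever and check that the path is clear.

```bash
cat >> h.py <<'E'
BC=np.array([.515,-.120]); BY=np.radians(-15.55)
def b2w(x,y,z):  # board mm (z above board face) -> world m
    c,s=np.cos(BY),np.sin(BY)
    return np.array([BC[0]+(c*x-s*y)/1e3,BC[1]+(s*x+c*y)/1e3,.046+z/1e3])
def down(yaw_y): # tool pointing down, tool y at yaw
    y=np.array([np.cos(yaw_y),np.sin(yaw_y),0]); z=np.array([0,0,-1.]); return R.from_matrix(np.stack([np.cross(y,z),y,z],1))
def row(s,pos,rot):
    A=R.from_quat(s["eef_rot"]); return np.round(np.r_[(A.inv()*rot).as_rotvec(),1e3*A.inv().apply(pos-s["ee_pos"])],3)
E
python3 - <<'E'
from bench import r
from h import *
import pickle
s=r.read_state(); q=down(BY)
for p in [(55,-44,190),(55,-44,120)]: print(b2w(*p),row(s,b2w(*p),q))
for n in ["scene","side"]:
    P=cloud(pickle.load(open(n+"0.pkl","rb"))).reshape(-1,3)
    m=(P[:,2]>.12)&(P[:,2]<.5)&(P[:,0]>.2)&(P[:,0]<.7)&(P[:,1]>-.6)&(P[:,1]<.4)
    a=P[m]; print(n,len(a), a.min(0) if len(a) else 0,a.max(0) if len(a) else 0, np.histogram2d(a[:,0],a[:,1],bins=[5,5],range=[[.2,.7],[-.6,.4]])[0].astype(int).tolist())
    b=P[(P[:,2]>.096)&(P[:,2]<.11)&(np.hypot(*(P[:,:2]-b2w(26,-44,0)[:2]).T)<.04)]; print("tip",b)
E
```

```text
[ 0.55619134 -0.17713382  0.236     ] [-1.0000e-03 -0.0000e+00 -8.7700e-01  4.3454e+02 -2.3498e+02 -1.3806e+01]
[ 0.55619134 -0.17713382  0.166     ] [-1.00000e-03 -0.00000e+00 -8.77000e-01  4.34541e+02 -2.34907e+02
  5.61940e+01]
scene 6720 [ 0.20003553 -0.59997449  0.12003752] [ 0.69991271 -0.32720675  0.43011215] [[339, 0, 0, 0, 0], [134, 0, 0, 0, 0], [875, 0, 0, 0, 0], [1656, 281, 0, 0, 0], [3115, 320, 0, 0, 0]]
tip [[ 0.51334116 -0.16921402  0.10515776]
 [ 0.51619445 -0.16664145  0.1054384 ]
 [ 0.51411546 -0.16455415  0.10489729]
 [ 0.51549601 -0.16385478  0.10180768]
 [ 0.51511229 -0.15962392  0.10515055]
 [ 0.51647605 -0.15893701  0.10202989]
 [ 0.51715613 -0.15440717  0.10156749]
 [ 0.51816932 -0.15415512  0.09761144]]
side 56462 [ 0.22494732 -0.59999852  0.12000312] [ 0.69999494 -0.32822915  0.46659855] [[27674, 0, 0, 0, 0], [10, 0, 0, 0, 0], [3168, 0, 0, 0, 0], [9440, 1011, 0, 0, 0], [14489, 670, 0, 0, 0]]
tip [[ 0.51154386 -0.15768995  0.1017939 ]
 [ 0.51279558 -0.16103399  0.10360787]
 [ 0.51491438 -0.16041798  0.10311399]
 [ 0.51039598 -0.16337006  0.10288404]
 [ 0.5123754  -0.1633441   0.10273346]
 [ 0.51486084 -0.16107062  0.1012638 ]
 [ 0.50960465 -0.16740579  0.10304012]
 [ 0.51153706 -0.16754434  0.10298611]
 [ 0.50893511 -0.1708781   0.10288581]
 [ 0.51084983 -0.17105663  0.10285551]
 [ 0.5093153  -0.16953122  0.09987188]
 [ 0.51087469 -0.17134735  0.1008195 ]]
```

Emit:
{"fn": "apply_moves", "kwargs": {
  "steps": [
    [0, 0, -0.1, 33, -62, -5, -1],
    [0, 0, -0.2, 66, -124, -10, -1],
    [0, 0, -0.3, 98, -185, -14, -1],
    [0, 0, -0.4, 98, -185, -14, -1],
    [0, 0, -0.5, 98, -185, -14, -1],
    [0, 0, -0.6, 98, -185, -14, -1],
    [0, 0, -0.7, 287, -287, -14, -1],
    [0, 0, -0.8, 287, -287, -14, -1],
    [0, 0, -0.877, 287, -287, -14, -1],
    [0, 0, -0.877, 287, -287, -14, -1],
    [0, 0, -0.877, 287, -287, -14, -1],
    [0, 0, -0.877, 434.5, -235, -14, -1],
    [0, 0, -0.877, 434.5, -235, -14, -1],
    [0, 0, -0.877, 434.5, -235, -14, -1],
    [0, 0, -0.877, 434.5, -235, -14, -1],
    [0, 0, -0.877, 434.5, -235, -14, -1],
    [0, 0, -0.877, 434.5, -235, -14, -1]
  ],
  "force": 30
}}

```text
time: 1.57
ee_pos: [0.5571, -0.1763, 0.235]
eef_rot: [0.795, 0.606, -0.0, -0.002]
ft_force: [0.3, -0.4, 0.7]
width: 0.0007
grip_force: 0.0
```

```bash
python3 - <<'E'
from bench import r
from h import *
import pickle
s=r.read_state(); print(s["ee_pos"],s["ft_force"],s["width"]); q=down(BY)
for p in [(55,-44,190),(55,-44,38),(-10,-44,38),(-20,-44,38),(-20,-44,9)]: print(p,row(s,b2w(*p),q))
c=r.camera("wrist"); save(c,"pics/w1.png"); pickle.dump(c,open("w1.pkl","wb"))
P=cloud(c)
# board-frame coords
d=P[...,:2]-BC; cc,ss=np.cos(BY),np.sin(BY)
b=np.stack([cc*d[...,0]+ss*d[...,1],-ss*d[...,0]+cc*d[...,1],P[...,2]-.046],-1)*1e3
m=(b[...,2]>36)&(b[...,2]<70)&(b[...,1]<-25)&(b[...,1]>-60)&(abs(b[...,0])<70)
print("lever",b[m].round(0)[:30].tolist())
m=(b[...,2]>34)&(b[...,2]<44)&(b[...,1]>35)&(b[...,1]<75)&(abs(b[...,0])<80); print("mem",len(b[m]),np.nanpercentile(b[m],[1,50,99],axis=0).round(1),cv2.minAreaRect(b[m][:,:2].astype(np.float32)))
E
```

```text
[ 0.55710754 -0.17627473  0.23496696] [ 0.32815011 -0.4133024   0.68015951] 0.0007048683972594047
(55, -44, 190) [-0.002 -0.002  0.003 -1.07  -0.658 -1.033]
(55, -44, 38) [-2.00000e-03 -2.00000e-03  3.00000e-03 -1.34600e+00 -2.79000e-01
  1.50966e+02]
(-10, -44, 38) [-2.00000e-03 -2.00000e-03  3.00000e-03 -1.18100e+00 -6.52790e+01
  1.51128e+02]
(-20, -44, 38) [-2.00000e-03 -2.00000e-03  3.00000e-03 -1.15600e+00 -7.52790e+01
  1.51153e+02]
(-20, -44, 9) [-2.00000e-03 -2.00000e-03  3.00000e-03 -1.20900e+00 -7.52070e+01
  1.80153e+02]
lever [[15.0, -30.0, 39.0], [16.0, -30.0, 39.0], [17.0, -30.0, 37.0], [13.0, -30.0, 45.0], [13.0, -30.0, 43.0], [14.0, -31.0, 41.0], [15.0, -31.0, 42.0], [16.0, -31.0, 39.0], [17.0, -31.0, 37.0], [11.0, -30.0, 47.0], [12.0, -30.0, 48.0], [13.0, -30.0, 47.0], [14.0, -31.0, 45.0], [14.0, -31.0, 44.0], [15.0, -32.0, 41.0], [16.0, -32.0, 39.0], [10.0, -31.0, 49.0], [12.0, -30.0, 51.0], [12.0, -31.0, 49.0], [13.0, -31.0, 47.0], [14.0, -32.0, 45.0], [14.0, -32.0, 42.0], [10.0, -31.0, 52.0], [11.0, -31.0, 52.0], [12.0, -31.0, 52.0], [12.0, -32.0, 50.0], [13.0, -33.0, 46.0], [10.0, -32.0, 53.0], [11.0, -32.0, 52.0], [12.0, -32.0, 53.0]]
mem 2080 [[-60.1  45.5  37.7]
 [  1.   57.7  39.6]
 [ 62.6  63.9  41.5]] ((0.8314895629882812, 54.81105422973633), (125.50465393066406, 18.512741088867188), 0.11275128275156021)
```

View pics/w1.png

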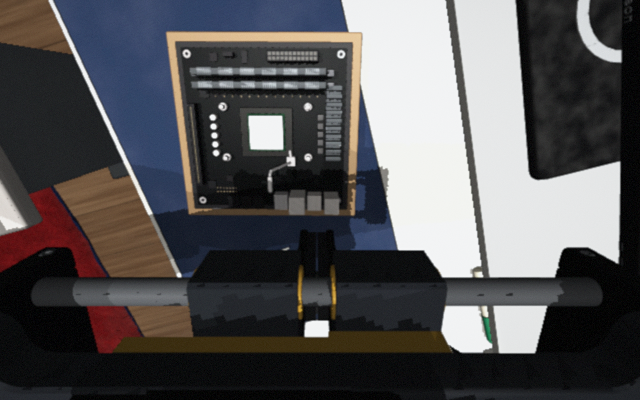

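Now the wrist view: lid at (266,132), studs round it, lever hinge at (291,160), raised tip at (270,180). The lever leans at about 70°, with its tip near board x=+9. I'll push it towards -x with the closed fingers, then down.

Emit:
{"fn": "apply_moves", "kwargs": {
  "steps": [
    [0, 0, 0, -1, -8, 40, -1],
    [0, 0, 0, -1, -8, 80, -1],
    [0, 0, 0, -1, -8, 120, -1],
    [0, 0, 0, -1, -8, 151, -1],
    [0, 0, 0, -1, -8, 151, -1],
    [0, 0, 0, -1, -16, 151, -1],
    [0, 0, 0, -1, -24, 151, -1],
    [0, 0, 0, -1, -32, 151, -1],
    [0, 0, 0, -1, -40, 151, -1],
    [0, 0, 0, -1, -48, 151, -1],
    [0, 0, 0, -1, -56, 151, -1],
    [0, 0, 0, -1, -64, 151, -1],
    [0, 0, 0, -1, -68, 151, -1],
    [0, 0, 0, -1, -70, 157, -1],
    [0, 0, 0, -1, -72, 163, -1],
    [0, 0, 0, -1, -74, 169, -1],
    [0, 0, 0, -1, -75, 174, -1],
    [0, 0, 0, -1, -75, 177, -1],
    [0, 0, 0, -1, -75, 179, -1],
    [0, 0, 0, -1, -75, 179, -1]
  ]
}}

```text
time: 3.28
ee_pos: [0.4838, -0.1583, 0.0572]
eef_rot: [0.796, 0.605, -0.0, -0.0]
ft_force: [-1.0, -0.1, 2.2]
width: 0.0008
grip_force: 0.7
```

Emit:
{"fn": "apply_moves", "kwargs": {
  "steps": [
    [0, 0, 0, 0, 0, 1, -1],
    [0, 0, 0, 0, 0, 2, -1],
    [0, 0, 0, 0, 0, 3, -1],
    [0, 0, 0, 0, 0, 3, -1]
  ]
}}

```text
time: 3.62
ee_pos: [0.4843, -0.1584, 0.0557]
eef_rot: [0.796, 0.605, 0.0, 0.001]
ft_force: [-6.1, 1.2, 15.0]
width: -0.0001
grip_force: 9.0
```

Emit:
{"fn": "apply_moves", "kwargs": {
  "steps": [
    [0, 0, 0, 0, 0, -40, -1],
    [0, 0, 0, 0, 0, -80, -1],
    [0, 0, 0, 10, 10, -120, -1],
    [0, 0, 0, 30, 20, -145, -1],
    [0, 0, 0, 30, 20, -145, -1],
    [0, 0, 0, 30, 20, -145, -1]
  ]
}}

```text
time: 4.12
ee_pos: [0.5127, -0.1338, 0.2011]
eef_rot: [0.796, 0.606, 0.001, 0.001]
ft_force: [-0.3, 0.0, -0.7]
width: 0.0002
grip_force: 0.0
```

```bash
python3 - <<'E'
from bench import r
from h import *
import pickle
c=r.camera("wrist"); pickle.dump(c,open("w2.pkl","wb"))
cv2.imwrite("pics/w2.png",cv2.resize(c["pixels"][0:230,120:430,::-1],None,fx=2.5,fy=2.5))
P=cloud(c); d=P[...,:2]-BC; cc,ss=np.cos(BY),np.sin(BY)
b=np.stack([cc*d[...,0]+ss*d[...,1],-ss*d[...,0]+cc*d[...,1],P[...,2]-.046],-1)*1e3
m=(b[...,2]>15)&(b[...,2]<70)&(b[...,1]<-25)&(b[...,1]>-60)&(abs(b[...,0])<60); print("raised pts",m.sum())
m=(b[...,2]>7)&(b[...,2]<15)&(b[...,1]<-35)&(b[...,1]>-56)&(b[...,0]<10)&(b[...,0]>-45); print("handle",m.sum(),np.median(b[m],axis=0))
# lid: bright blob at z 8.5
g=c["pixels"].min(-1); m=((g>170)&(np.hypot(b[...,0],b[...,1])<40)).astype(np.uint8)
k,l,st,ce=cv2.connectedComponentsWithStats(m); i=1+np.argmax(st[1:,4])
q=b[l==i]; print("lid",st[i],np.median(q,axis=0),cv2.minAreaRect(q[:,:2].astype(np.float32)))
m=(b[...,2]>34)&(b[...,2]<44)&(b[...,1]>35)&(b[...,1]<75)&(abs(b[...,0])<80); print("mem",cv2.minAreaRect(b[m][:,:2].astype(np.float32)),np.median(b[m][:,2]))
# studs: bright comps at z~13 near
m=((b[...,2]>10)&(b[...,2]<16)&(abs(abs(b[...,0])-45)<8)&(abs(abs(b[...,1])-27)<8)).astype(np.uint8)
k,l,st,ce=cv2.connectedComponentsWithStats(m)
for i in range(1,k):
    if st[i,4]>5: print("stud",st[i],b[l==i].mean(0))
m=(abs(b[...,2]+3)<12)&(abs(b[...,0])<120)&(abs(b[...,1])<120)&(b[...,2]>-9)
print("carton",cv2.minAreaRect(b[m][:,:2].astype(np.float32)))
E
```

```text
raised pts 0
handle 65 [-24.74343599 -43.20688434  10.66583435]
lid [297 148  37  32 949] [0.98420666 5.64694653 8.22042002] ((1.1368904113769531, 2.8210744857788086), (35.505821228027344, 31.77383804321289), 0.7408812642097473)
mem ((0.998443603515625, 54.568485260009766), (18.725183486938477, 126.00775146484375), 89.68839263916016) 39.634386908542055
stud [266 137   5   5  20] [-43.9566879   27.91915011  12.70636898]
stud [360 137   5   5  21] [46.09970314 27.96462626 12.42424876]
stud [269 190   5   5  18] [-43.8002042  -25.81025054  12.20863932]
stud [357 191   5   5  19] [ 45.71150537 -26.26782382  12.2627158 ]
carton ((1.1602859497070312, 1.0047836303710938), (201.52780151367188, 202.15444946289062), 89.86885070800781)
```

View pics/w2.png

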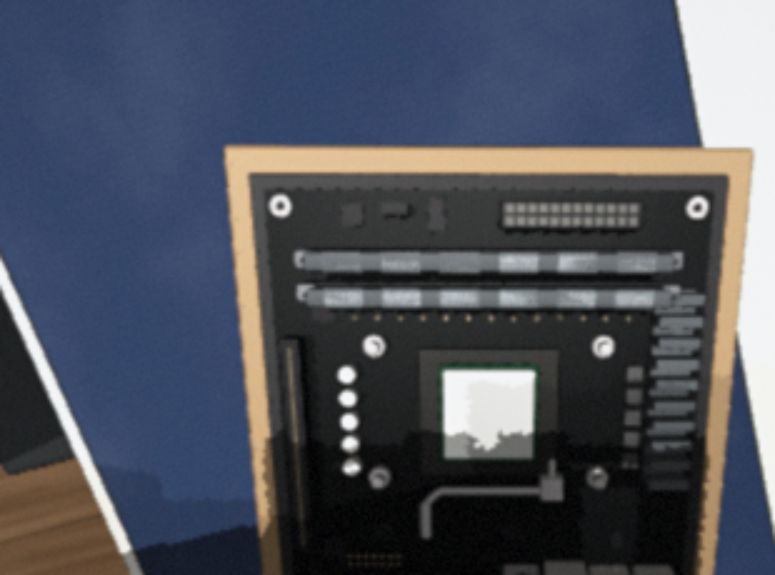

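The lever is flat (handle at crop (427,515), 10.7 mm above the board, nothing raised left) and all four studs are visible. Centring on studs, carton and memory modules gives a small shift of +1/+1 mm. Next: above the heatsink.

```bash
sed -i 's/^BC=.*/BC=np.array([.5158,-.1196]); BY=np.radians(-15.6)/' h.py; python3 - <<'E'
from bench import r
from h import *
s=r.read_state()
print(row(s,np.array([.462,.2475,.28]),down(np.radians(-55.5))))
E
```

```text
[ 1.00000e-03 -0.00000e+00  6.98000e-01  3.55136e+02 -1.49414e+02
 -8.07300e+01]
```

Emit:
{"fn": "apply_moves", "kwargs": {
  "steps": [
    [0, 0, 0.1, 20, -5, -40, 0],
    [0, 0, 0.2, 40, -10, -81, 1],
    [0, 0, 0.3, 75, -30, -81, 1],
    [0, 0, 0.4, 110, -45, -81, 1],
    [0, 0, 0.5, 145, -60, -81, 1],
    [0, 0, 0.6, 180, -75, -81, 1],
    [0, 0, 0.698, 215, -90, -81, 1],
    [0, 0, 0.698, 250, -105, -81, 1],
    [0, 0, 0.698, 285, -120, -81, 1],
    [0, 0, 0.698, 320, -135, -81, 1],
    [0, 0, 0.698, 355, -149, -81, 1],
    [0, 0, 0.698, 355, -149, -81, 1],
    [0, 0, 0.698, 355, -149, -81, 1],
    [0, 0, 0.698, 355, -149, -81, 1]
  ]
}}

```text
time: 5.33
ee_pos: [0.4625, 0.246, 0.2791]
eef_rot: [0.955, 0.296, -0.001, 0.0]
ft_force: [1.0, -1.8, 0.5]
width: 0.0837
grip_force: 0.0
```

```bash
python3 - <<'E'
from bench import r
from h import *
import pickle
s=r.read_state(); print(s["ee_pos"],s["width"])
c=r.camera("wrist"); save(c,"pics/w3.png"); pickle.dump(c,open("w3.pkl","wb"))
P=cloud(c); z=P[...,2]; near=np.hypot(P[...,0]-.487,P[...,1]-.2645)<.08
for lo,hi in [(.084,.1),(.008,.02)]:
    m=(near&(z>lo)&(z<hi)).astype(np.uint8); k,l,st,ce=cv2.connectedComponentsWithStats(m)
    i=1+np.argmax(st[1:,4]); q=P[l==i]; print(st[i],np.median(q[:,2]),cv2.minAreaRect(q[:,:2].astype(np.float32)))
E
```

```text
[0.46252475 0.24595064 0.27911016] 0.08370474168235006
[ 297  103   37   77 2669] 0.08810628900233775 ((0.48729121685028076, 0.2651117742061615), (0.08415298163890839, 0.03921718895435333), 33.35870361328125)
[289  92  54  15 542] 0.011038293704554725 ((0.5249801874160767, 0.28996649384498596), (0.016783224418759346, 0.06898918002843857), 33.218780517578125)
```

View pics/w3.png

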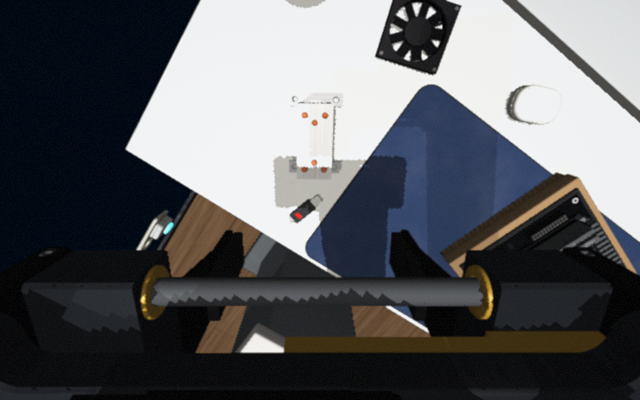

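The wrist view shows the heatsink top at (316,135), the bracket's far holes at (295,99) and (337,99), and the USB stick at (305,208), clear of the fingers at grasp height. Fin stack and bracket both give a yaw of 33.3°.

```bash
python3 - <<'E'
from bench import r
from h import *
s=r.read_state()
for z in (.2,.05): print(row(s,np.array([.4873,.265,z]),down(np.radians(-56.7))))
E
```

```text
[ 0.0000e+00  2.0000e-03  1.9000e-02  3.1392e+01 -2.3920e+00  7.9338e+01]
[ 0.00000e+00  2.00000e-03  1.90000e-02  3.16830e+01 -2.43100e+00
  2.29338e+02]
```

Emit:
{"fn": "apply_moves", "kwargs": {
  "steps": [
    [0, 0, 0.019, 31.5, -2.4, 0, 1],
    [0, 0, 0.019, 31.5, -2.4, 40, 1],
    [0, 0, 0.019, 31.5, -2.4, 79, 1],
    [0, 0, 0.019, 31.5, -2.4, 110, 1],
    [0, 0, 0.019, 31.5, -2.4, 140, 1],
    [0, 0, 0.019, 31.5, -2.4, 170, 1],
    [0, 0, 0.019, 31.5, -2.4, 200, 1],
    [0, 0, 0.019, 31.5, -2.4, 220, 1],
    [0, 0, 0.019, 31.5, -2.4, 229, 1],
    [0, 0, 0.019, 31.5, -2.4, 229, 1],
    [0, 0, 0.019, 31.5, -2.4, 229, 1],
    [0, 0, 0.019, 31.5, -2.4, 229, -0.05],
    [0, 0, 0.019, 31.5, -2.4, 229, -0.3],
    [0, 0, 0.019, 31.5, -2.4, 229, -0.6],
    [0, 0, 0.019, 31.5, -2.4, 229, -1],
    [0, 0, 0.019, 31.5, -2.4, 229, -1],
    [0, 0, 0.019, 31.5, -2.4, 229, -1],
    [0, 0, 0.019, 31.5, -2.4, 229, -1],
    [0, 0, 0.019, 31.5, -2.4, 229, -1]
  ],
  "force": 30
}}

```text
time: 6.97
ee_pos: [0.4871, 0.267, 0.0516]
eef_rot: [0.958, 0.287, 0.0, 0.0]
ft_force: [-0.7, -1.0, 0.3]
width: 0.042
grip_force: 0.0
```

Emit:
{"fn": "apply_moves", "kwargs": {
  "steps": [
    [0, 0, 0, 0, 0, 0, -1],
    [0, 0, 0, 0, 0, 0, -1],
    [0, 0, 0, 0, 0, 0, -1],
    [0, 0, 0, 0, 0, 0, -1],
    [0, 0, 0, 0, 0, 0, -1]
  ]
}}

```text
time: 7.38
ee_pos: [0.4872, 0.267, 0.0515]
eef_rot: [0.958, 0.287, 0.0, 0.0]
ft_force: [0.9, -0.1, 0.4]
width: 0.0395
grip_force: 29.9
```

Emit:
{"fn": "apply_moves", "kwargs": {
  "steps": [
    [0, 0, 0, 0, 0, -4, -1],
    [0, 0, 0, 0, 0, -10, -1],
    [0, 0, 0, 0, 0, -18, -1],
    [0, 0, 0, 0, 0, -28, -1],
    [0, 0, 0, 0, 0, -40, -1],
    [0, 0, 0, 0, 0, -55, -1],
    [0, 0, 0, 0, 0, -70, -1],
    [0, 0, 0, 0, 0, -85, -1],
    [0, 0, 0, 0, 0, -100, -1],
    [0, 0, 0, 0, 0, -115, -1],
    [0, 0, 0, 0, 0, -130, -1],
    [0, 0, 0, 0, 0, -145, -1],
    [0, 0, 0, 0, 0, -152, -1],
    [0, 0, 0, 0, 0, -155, -1],
    [0, 0, 0, 0, 0, -155, -1],
    [0, 0, 0, 0, 0, -155, -1]
  ]
}}

```text
time: 8.72
ee_pos: [0.4869, 0.2668, 0.2061]
eef_rot: [0.958, 0.287, -0.0, 0.0]
ft_force: [-0.5, 0.1, -2.1]
width: 0.0398
grip_force: 29.9
```

```bash
python3 - <<'E'
from bench import r
from h import *
import pickle
s=r.read_state(); print({k:np.round(s[k],4) for k in ["ee_pos","eef_rot","ft_force","torque","width","grip_force"]})
for n in ["scene","side","wrist"]:
    c=r.camera(n); pickle.dump(c,open(n+"4.pkl","wb")); P=cloud(c)
    h=(np.hypot(P[...,0]-s["ee_pos"][0],P[...,1]-s["ee_pos"][1])<.08)&(P[...,2]>.12)&(P[...,2]<.28)
    print(n,h.sum(),np.nanpercentile(P[h][:,2],[1,5,50,95]).round(4) if h.sum() else "")
    save(c,f"pics/{n}4.png")
a,b=[cv2.imread(f"pics/{n}4.png") for n in ("side","wrist")]
cv2.imwrite("pics/m4.png",np.hstack([cv2.resize(a[80:280,180:380],(400,400)),cv2.resize(b[50:300,195:445],(400,400))]))
print(row(s,b2w(0,0,23.5+51+60),down(BY-np.pi/2)))
E
```

```text
{'ee_pos': array([0.4869, 0.2668, 0.2061]), 'eef_rot': array([ 9.578e-01,  2.873e-01, -3.000e-04,  2.000e-04]), 'ft_force': array([-0.5182,  0.1275, -2.1021]), 'torque': array([-0.0263,  0.0471, -0.006 ]), 'width': np.float64(0.0398), 'grip_force': np.float64(29.9375)}
scene 741 [0.156  0.1637 0.2204 0.2458]
side 1190 [0.155  0.1632 0.212  0.2656]
wrist 18632 [0.1641 0.165  0.2421 0.2761]
[   0.       0.       0.855 -188.529  338.534   25.745]
```

View pics/m4.png

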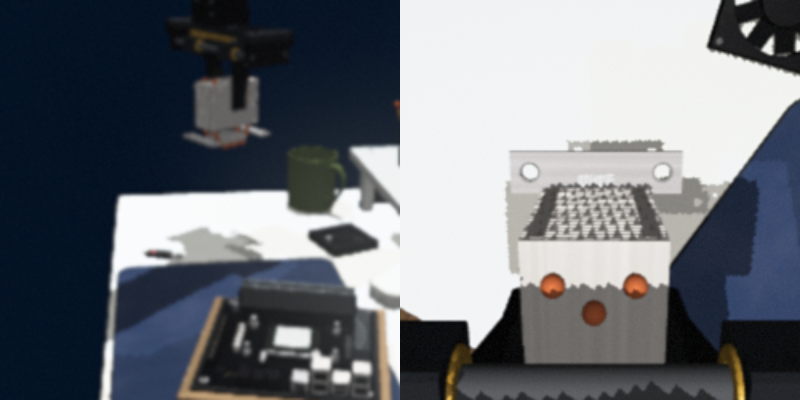

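The heatsink hangs level at the side crop (225,110), and the wrist crop shows the far bracket holes at (530,172) and (662,172). Measuring its offset and tilt in the tool frame.

```bash
cat > meas.py <<'E'
from h import *
import pickle
def meas(c,s):
    P=cloud(c); T=R.from_quat(s["eef_rot"]); t=T.inv().apply((P-s["ee_pos"]).reshape(-1,3)).reshape(P.shape)*1e3
    # bracket far part: tool z between ~ +37 and +41 (14mm above base, TCP 51.5 above base)
    m=(t[...,2]>30)&(t[...,2]<46)&(t[...,0]>38)&(t[...,0]<58)&(abs(t[...,1])<40)
    q=t[m]; print("bracket z",np.median(q[:,2]),"rect",cv2.minAreaRect(q[:,:2].astype(np.float32)),"slope dz/dx,dz/dy",np.linalg.lstsq(np.c_[q[:,:2],np.ones(len(q))],q[:,2],rcond=None)[0][:2])
    zb=np.median(q[:,2])
    mm=cv2.morphologyEx(m.astype(np.uint8),cv2.MORPH_CLOSE,np.ones((3,3)))
    cs,hi=cv2.findContours(m.astype(np.uint8),cv2.RETR_CCOMP,cv2.CHAIN_APPROX_NONE)
    f=200/np.tan(np.radians(c["fovy"])/2)
    for k,h in zip(cs,hi[0]):
        if h[3]>=0 and len(k)>8:
            u,v=k[:,0].mean(0); d=np.array([(u-c["cx"])/f,(v-c["cy"])/f,1.])
            d=T.inv().apply(R.from_quat(c["orientation"]).apply(d)); o=T.inv().apply(c["position"]-s["ee_pos"])*1e3
            print(" hole px",u,v,"tool",(o+d*(zb-o[2])/d[2]).round(1))
    m=(t[...,2]>-48)&(t[...,2]<-32)&(abs(t[...,1])<17)&(t[...,0]>14)&(t[...,0]<50)
    q=t[m]; print("top z",np.median(q[:,2]),"xmax",np.percentile(q[:,0],99.5),"slope",np.linalg.lstsq(np.c_[q[:,:2],np.ones(len(q))],q[:,2],rcond=None)[0][:2],"y",np.percentile(t[(t[...,2]>-48)&(t[...,2]<-32)&(t[...,0]>20)&(t[...,0]<45)&(abs(t[...,1])<40)][:,1],[1,99]))
E
python3 - <<'E'
from meas import *
from bench import r
s=r.read_state(); c=pickle.load(open("wrist4.pkl","rb")); meas(c,s)
# side-view: bracket points tilt
for n in ("scene","side"):
    P=cloud(pickle.load(open(n+"4.pkl","rb"))); T=R.from_quat(s["eef_rot"]); t=T.inv().apply((P-s["ee_pos"]).reshape(-1,3))*1e3
    m=(abs(t[:,0])<60)&(abs(t[:,1])<42)&(t[:,2]>30)&(t[:,2]<46)&((abs(t[:,0])>44)|(abs(t[:,1])>24)); q=t[m]
    if len(q)>20: print(n,len(q),np.percentile(q,[2,50,98],axis=0).round(1).tolist(),np.linalg.lstsq(np.c_[q[:,:2],np.ones(len(q))],q[:,2],rcond=None)[0])
    m=(abs(t[:,0])<50)&(abs(t[:,1])<24)&(t[:,2]>-46)&(t[:,2]<-34); q=t[m]
    if len(q)>20: print(n,"top",len(q),np.percentile(q,[2,50,98],axis=0).round(1).tolist(),np.linalg.lstsq(np.c_[q[:,:2],np.ones(len(q))],q[:,2],rcond=None)[0])
E
```

```text
bracket z 40.441601864106566 rect ((45.38584899902344, 0.8470993041992188), (14.723991394042969, 70.32677459716797), 0.02663259394466877) slope dz/dx,dz/dy [ 0.0190143  -0.00909768]
 hole px 358.42857142857144 157.0 tool [44.4 27.6 40.4]
 hole px 275.82758620689657 156.82758620689654 tool [ 44.5 -26.   40.4]
top z -36.67135428119744 xmax 41.32737135809999 slope [ 0.0318454  -0.00756823] y [-19.51094004  19.67132392]
scene 118 [[35.5, -32.2, 37.3], [47.8, 2.7, 40.2], [52.8, 35.5, 43.1]] [-2.10172108e-02 -1.51096150e-02  4.11527232e+01]
scene top 255 [[-32.7, -19.2, -42.6], [22.4, 0.8, -36.8], [40.3, 19.3, -34.3]] [ 6.57753671e-03 -2.11199248e-02 -3.73843253e+01]
side 66 [[-56.1, -35.0, 39.5], [-48.5, 9.4, 40.9], [50.8, 36.0, 43.7]] [-1.84824471e-03 -8.58020341e-03  4.11953390e+01]
side top 105 [[-43.7, -23.2, -45.4], [-11.9, -2.3, -36.6], [36.9, 21.6, -34.4]] [-5.92214659e-03  8.85005120e-02 -3.76305355e+01]
```

```bash
python3 - <<'E'
from bench import r
from h import *
s=r.read_state()
p=b2w(.5,.5,0); p[2]=.206; print(p,row(s,p,down(BY-np.pi/2)))
E
```

```text
[ 0.51641604 -0.11925288  0.206     ] [ 0.00000e+00  1.00000e-03  8.55000e-01 -1.87745e+02  3.38586e+02
 -7.80000e-02]
```

Emit:
{"fn": "apply_moves", "kwargs": {
  "steps": [
    [0, 0, 0.03, -6, 10, 0, -1],
    [0, 0, 0.08, -16, 30, 0, -1],
    [0, 0, 0.14, -30, 55, 0, -1],
    [0, 0, 0.21, -46, 83, 0, -1],
    [0, 0, 0.28, -62, 111, 0, -1],
    [0, 0, 0.35, -78, 139, 0, -1],
    [0, 0, 0.42, -94, 168, 0, -1],
    [0, 0, 0.49, -109, 197, 0, -1],
    [0, 0, 0.56, -125, 225, 0, -1],
    [0, 0, 0.63, -140, 253, 0, -1],
    [0, 0, 0.7, -155, 280, 0, -1],
    [0, 0, 0.77, -169, 304, 0, -1],
    [0, 0, 0.82, -180, 323, 0, -1],
    [0, 0, 0.845, -186, 335, 0, -1],
    [0, 0, 0.855, -188, 338.5, 0, -1],
    [0, 0, 0.855, -188, 338.5, 0, -1],
    [0, 0, 0.855, -188, 338.5, 0, -1],
    [0, 0, 0.855, -188, 338.5, 0, -1]
  ]
}}

```text
time: 10.37
ee_pos: [0.5167, -0.1171, 0.2066]
eef_rot: [0.991, -0.134, 0.0, -0.0]
ft_force: [0.3, 0.7, -3.2]
width: 0.0398
grip_force: 29.9
```

```bash
python3 - <<'E'
from bench import r
from meas import *
s=r.read_state(); c=r.camera("wrist"); meas(c,s); save(c,"pics/w5.png")
p=b2w(.5,.5,0); p[2]=.1232; print(s["ee_pos"],row(s,p,down(BY-np.pi/2)))
P=cloud(c); d=P[...,:2]-BC; cc,ss=np.cos(BY),np.sin(BY)
b=np.stack([cc*d[...,0]+ss*d[...,1],-ss*d[...,0]+cc*d[...,1],P[...,2]-.046],-1)*1e3
m=((b[...,2]>9)&(b[...,2]<17)&(abs(abs(b[...,0])-45)<8)&(abs(abs(b[...,1])-27)<8)).astype(np.uint8)
k,l,st,ce=cv2.connectedComponentsWithStats(m)
for i in range(1,k):
    if st[i,4]>5: print("stud",st[i],b[l==i].mean(0))
m=(b[...,2]>34)&(b[...,2]<46)&(b[...,1]>35)&(b[...,1]<75)&(abs(b[...,0])<80); print("mem",cv2.minAreaRect(b[m][:,:2].astype(np.float32)),np.median(b[m][:,2]))
E
```

```text
bracket z 40.29582262965793 rect ((45.448150634765625, 0.4090538024902344), (14.950430870056152, 70.1267318725586), 0.08119688928127289) slope dz/dx,dz/dy [ 0.02565923 -0.00729584]
 hole px 358.42857142857144 157.0 tool [44.5 27.2 40.3]
 hole px 275.86206896551727 156.82758620689654 tool [ 44.7 -26.4  40.3]
top z -36.75290333138378 xmax 41.45484349363095 slope [ 0.03269365 -0.00470696] y [-19.87714588  19.29583597]
[ 0.51665588 -0.11707361  0.20661161] [-1.000e-03 -0.000e+00  4.000e-03  3.460e-01  2.212e+00  8.341e+01]
stud [290 133   5   5  21] [45.39142175 26.78282893 12.42058346]
stud [345 133   5   5  21] [ 45.54951175 -26.75952651  12.26773685]
mem ((0.8096275329589844, 54.085182189941406), (18.938491821289062, 125.32505798339844), 89.83447265625) 39.55762514396997
```

View pics/w5.png

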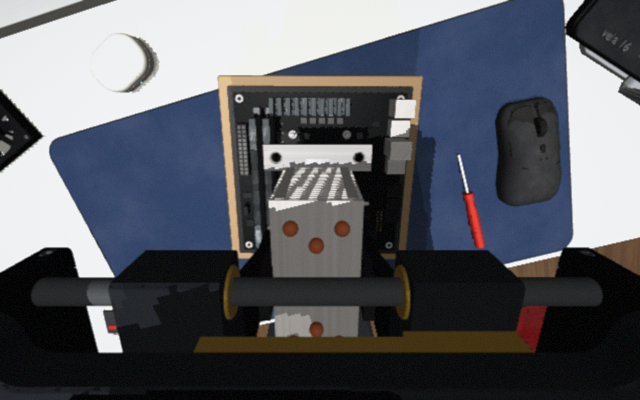

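The wrist camera sees the bracket holes at (276,157) and (358,157) and the far studs at (292,135) and (347,135). In the shared frame the error is about +0.7 / +2.3 mm, so I'll descend most of the way and measure again.

Emit:
{"fn": "apply_moves", "kwargs": {
  "steps": [
    [0, 0, 0.004, 0.7, 2.3, 5, -1],
    [0, 0, 0.004, 0.7, 2.3, 15, -1],
    [0, 0, 0.004, 0.7, 2.3, 25, -1],
    [0, 0, 0.004, 0.7, 2.3, 35, -1],
    [0, 0, 0.004, 0.7, 2.3, 45, -1],
    [0, 0, 0.004, 0.7, 2.3, 55, -1],
    [0, 0, 0.004, 0.7, 2.3, 63, -1],
    [0, 0, 0.004, 0.7, 2.3, 68, -1],
    [0, 0, 0.004, 0.7, 2.3, 70, -1],
    [0, 0, 0.004, 0.7, 2.3, 70, -1],
    [0, 0, 0.004, 0.7, 2.3, 70, -1],
    [0, 0, 0.004, 0.7, 2.3, 70, -1],
    [0, 0, 0.004, 0.7, 2.3, 70, -1],
    [0, 0, 0.004, 0.7, 2.3, 70, -1]
  ]
}}

```text
time: 11.58
ee_pos: [0.5167, -0.1216, 0.1369]
eef_rot: [0.99, -0.138, 0.0, 0.0]
ft_force: [0.1, -0.4, -3.2]
width: 0.0399
grip_force: 29.9
```

```bash
cat > chk.py <<'E'
from bench import r
from meas import *
s=r.read_state(); c=r.camera("wrist"); meas(c,s); save(c,"pics/w6.png")
p=b2w(.85,.4,0); p[2]=.1232; print(s["ee_pos"],row(s,p,down(BY-np.pi/2)))
def bf(P):
    d=P[...,:2]-BC; cc,ss=np.cos(BY),np.sin(BY)
    return np.stack([cc*d[...,0]+ss*d[...,1],-ss*d[...,0]+cc*d[...,1],P[...,2]-.046],-1)*1e3
b=bf(cloud(c))
m=((b[...,2]>9)&(b[...,2]<17)&(abs(abs(b[...,0])-45)<8)&(abs(abs(b[...,1])-27)<8)).astype(np.uint8)
k,l,st,ce=cv2.connectedComponentsWithStats(m)
for i in range(1,k):
    if st[i,4]>5: print("stud",st[i],b[l==i].mean(0))
for n in ("scene","side"):
    c=r.camera(n); save(c,f"pics/{n}6.png"); b=bf(cloud(c)); hz=(s["ee_pos"][2]-.046)*1e3
    m=(b[...,2]<-2)&(b[...,2]>-9)|((b[...,2]>-3)&(b[...,2]<3)); m&=(abs(b[...,0])<120)&(abs(b[...,1])<120); print(n,"carton",cv2.minAreaRect(b[m][:,:2].astype(np.float32)))
    m=(b[...,2]>hz+32)&(b[...,2]<hz+42)&(abs(b[...,0])<60)&(abs(b[...,1])<30); q=b[m]; print(" top",len(q),np.percentile(q,[1,99],axis=0).round(1).tolist(),cv2.minAreaRect(q[:,:2].astype(np.float32)),np.median(q[:,2]))
    m=(b[...,2]>hz-44)&(b[...,2]<hz-36)&(abs(b[...,0])<70)&(abs(b[...,1])<45); q=b[m]; print(" bracket",len(q),np.percentile(q,[1,50,99],axis=0).round(1).tolist())
E
python3 chk.py; python3 - <<'E'
from h import *
import pickle
P=cloud(pickle.load(open("w3.pkl","rb"))); d=P-[.4873,.265,0]; a=np.radians(33.3)
x=d[...,0]*np.cos(a)+d[...,1]*np.sin(a); y=-d[...,0]*np.sin(a)+d[...,1]*np.cos(a)
m=(abs(x)<38)&(abs(y)<17)&(P[...,2]>.08)&(P[...,2]<.1)
for mm in (m,m&(x>14)): print("standing top slope",np.linalg.lstsq(np.c_[x[mm],y[mm],np.ones(mm.sum())],P[...,2][mm],rcond=None)[0])
E
```

```text
bracket z 40.336142371708725 rect ((45.456600189208984, 0.2760124206542969), (70.0755844116211, 14.873451232910156), 89.96977996826172) slope dz/dx,dz/dy [ 0.02334071 -0.00874653]
 hole px 358.42857142857144 157.0 tool [44.5 27.1 40.3]
 hole px 275.86206896551727 156.82758620689654 tool [ 44.7 -26.4  40.3]
top z -36.74343914971567 xmax 41.46376735180401 slope [ 0.03014237 -0.007802  ] y [-19.88591585  19.31861271]
[ 0.51674383 -0.12157699  0.13694416] [ 0.0000e+00 -1.0000e-03 -4.0000e-03 -6.1000e-01 -2.0500e+00  1.3743e+01]
scene carton ((0.7917709350585938, -0.07927703857421875), (202.37454223632812, 202.83059692382812), 0.002993860514834523)
 top 79 [[11.0, -27.8, 123.2], [43.1, 18.2, 131.2]] ((26.638996124267578, -5.51881217956543), (33.548095703125, 47.028385162353516), 1.0780093669891357) 127.86283622002232
 bracket 142 [[-50.6, -37.5, 47.1], [44.4, 9.2, 50.0], [54.6, 33.1, 53.2]]
side carton ((-1.0565338134765625, -1.0615386962890625), (203.44351196289062, 202.1153564453125), 89.82550811767578)
 top 124 [[-42.4, -22.7, 123.3], [40.9, 14.5, 128.6]] ((4.4402008056640625, -15.576652526855469), (91.50735473632812, 35.710838317871094), 20.209489822387695) 127.02547754968117
 bracket 460 [[-53.5, -37.0, 47.1], [1.1, -10.4, 50.2], [52.1, 31.3, 53.7]]
standing top slope [0.01965554 0.00065693 0.08946084]
standing top slope [0. 0. 0.]
```

All three views agree that the heatsink sits about (+0.7, -2.0) mm off in board axes and needs to go down about 12.5 mm. Correcting.

Emit:
{"fn": "apply_moves", "kwargs": {
  "steps": [
    [0, 0, -0.003, -0.7, -2, 3, -1],
    [0, 0, -0.003, -0.7, -2, 7, -1],
    [0, 0, -0.003, -0.7, -2, 10, -1],
    [0, 0, -0.003, -0.7, -2, 12.5, -1],
    [0, 0, -0.003, -0.7, -2, 12.5, -1],
    [0, 0, -0.003, -0.7, -2, 12.5, -1],
    [0, 0, -0.003, -0.7, -2, 12.5, -1],
    [0, 0, -0.003, -0.7, -2, 12.5, -1],
    [0, 0, -0.003, -0.7, -2, 12.5, -1],
    [0, 0, -0.003, -0.7, -2, 12.5, -1],
    [0, 0, -0.003, -0.7, -2, 12.5, -1],
    [0, 0, -0.003, -0.7, -2, 12.5, -1]
  ]
}}

```text
time: 12.73
ee_pos: [0.5164, -0.1194, 0.1241]
eef_rot: [0.991, -0.136, 0.0, 0.0]
ft_force: [0.5, -0.5, -2.2]
width: 0.0394
grip_force: 29.9
```

```bash
python3 chk.py; python3 -c "
import cv2,numpy as np
a=cv2.imread('pics/side6.png')[150:310,250:400];b=cv2.imread('pics/w6.png')[60:220,200:350]
cv2.imwrite('pics/m6.png',np.hstack([cv2.resize(a,(400,427)),cv2.resize(b,(400,427))]))"
```

```text
bracket z 40.322675727651045 rect ((45.48586654663086, 0.4845085144042969), (14.958292961120605, 70.0885238647461), 0.009427734650671482) slope dz/dx,dz/dy [ 0.02265611 -0.00719828]
 hole px 358.42857142857144 157.0 tool [44.5 27.2 40.3]
 hole px 275.86206896551727 156.82758620689654 tool [ 44.7 -26.3  40.3]
top z -36.75703167786587 xmax 41.43788511092848 slope [ 0.02866458 -0.00671446] y [-19.81602221  19.33081944]
[ 0.5164279  -0.11936981  0.12410905] [ 0.    -0.    -0.001  0.307 -0.01   0.909]
scene carton ((1.546142578125, 1.1238632202148438), (202.03326416015625, 201.6670684814453), 89.85244750976562)
 top 76 [[10.1, -25.7, 110.5], [42.7, 20.7, 118.5]] ((26.309797286987305, -2.5236644744873047), (47.16245651245117, 32.691226959228516), 89.1664047241211) 114.5584252599757
 bracket 136 [[-51.5, -36.5, 34.5], [43.0, 12.5, 37.7], [54.0, 44.3, 41.2]]
side carton ((-1.0870513916015625, -1.375518798828125), (204.03060913085938, 202.0515594482422), 89.65410614013672)
 top 113 [[-42.4, -29.6, 110.2], [40.0, 18.4, 118.6]] ((4.673305511474609, -14.519390106201172), (90.73151397705078, 35.89387893676758), 23.069347381591797) 114.3382568438611
 bracket 463 [[-55.7, -35.0, 34.3], [1.9, -9.1, 37.5], [51.6, 44.3, 41.0]]
```

View pics/m6.png

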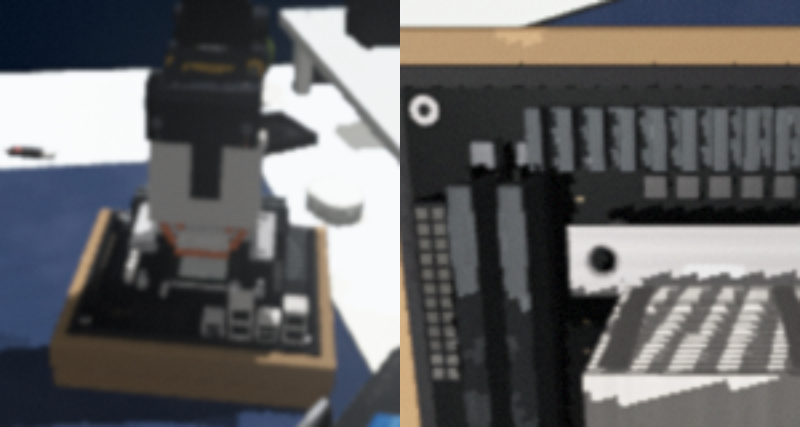

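The side crop shows the heatsink upright over the socket with clear air under its base, and in the wrist crop the bracket sits parallel to the memory modules with a gap. The measured clearance is about 15 to 18 mm, with centring within about 1 mm and tilt at or below 0.03 rad. Handing in.

```bash
python3 - <<'E'
from bench import r
s=r.read_state(); print(s["time"],s["ee_pos"],abs(s["joint_vel"]).max(),s["grip_force"],s["ft_force"])
print(r.close_job())
E
```

```text
12.8833 [ 0.51640672 -0.11937847  0.12407866] 0.002142182193355692 29.937467071576975 [-0.83908139 -0.35611094 -2.71704925]
the job is handed in; nothing more can be done
None
```

The job is handed in, with no verdict returned: the lever is down flat, and the heatsink is held still over the processor, level within about 0.03 rad, centred within about 1 mm and about 15–18 mm above the lid by my measurements.

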